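# Turn the drained beaker mouth-up in its trough

### The arm

A 7-joint arm with a two-finger parallel gripper is mounted at the origin on a cart in front of the work surface, level with it; the furniture and walls round the work are solid. World frame = base frame: x ahead of the robot, y to its left, z up, the work surface at z = 0. Lengths are in m, angles in rad, forces in N, time in s.
With the tool pointing down it reaches from about 0.4 to 0.875 m from the base axis. Payload 19.3 kg.
Tool frame: the origin (TCP) lies where the fingers leave the gripper's body, on its centre line; the fingertips stand bot.tip_reach ahead of it and the grasp point (between the pads) lies 54 mm ahead of it (bot.tip_reach is the distance from the TCP to the fingertips, in m); z points along the fingers, y is the line along which they close (so a half turn about z gives the same grasp; the last joint's range is limited). The gripper opens to 85 mm and grips with 20 to 120 N. Pads are 22 mm wide; open, the fingers measure 114 mm over their backs; the gripper's body (76 mm by 85 mm) begins 54 mm behind the grasp point. The pads swing forward as they close: fully open they stand 13 mm farther back than shut.
Start: joints at [1.163, 0.521, -0.036, 1.599, 0.021, 1.021, -0.113], TCP at [0.207, -0.59, 0.304] pointing down, gripper open.
Joint ranges: [-2.91, 2.91], [-0.3, 2.13], [-1.5, 1.42], [0.17, 2.43], [-1.26, 4.41], [0.16, 1.93], [-2.52, 2.52]. Speed limits (rad/s): [1.89, 1.89, 2.39, 2.39, 3.01, 3.01, 3.01].

### API

Orientations are given as [roll, pitch, yaw] about the fixed x, y, z axes, in that order (R = Rz(yaw) Ry(pitch) Rx(roll)).
In Python, from workcell import bot gives the robot as it stands. The module is installed in compiled form; this text tells all that it offers.
- The arm moves only by the shell command python3 -m jog 'ROWS' [FORCE]. ROWS is JSON, a list that holds one entry, the list of rows, each a list of 7 numbers: the shift along the tool's x, y, z in mm, then the turn, a rotation vector about the tool's x, y, z in rad, then the opening, from 0 (shut) to 1 (fully open). In form: [[[tx, ty, tz, wx, wy, wz, fingers], ...]]. A call has 1 to 5 rows; each row shifts and turns the commanded pose from where the row before left it, along the tool's axes as they then stand; what a row does not reach is not made up. A row lasts 1/10 s, in which the tool goes at most 50 mm and 8.59 degrees, less where a joint would pass 70% of its speed; a pose out of reach is approached as far as the arm can. A call is refused whole if a number of a shift passes 50 or a number of a turn 0.15, either way. A call with a gripper value outside its range is refused whole. The fingers move at their own pace and stop on an object; FORCE is the grip in N (left out, the last holds). Time passes only in rows, so rows that do not move let the fingers close. It gives the time, the measured TCP pose, the force, the opening and the grip force at its end, in the units of the state.
- bot.observe(): the state, without advancing time (a new reading comes with each control period).
- bot.grab_frame(name): name is "scene" or "side" or "wrist"; returns a dict with "img" (400x640x3 uint8, red, green, blue), "intrinsics" (3x3 intrinsics, pixels), "R" (3x3) and "t" (3): a world point X has camera coordinates R X + t; the wrist camera has in their place "tool_from_camera" (4x4, takes a point from camera to tool coordinates, whose origin is the TCP and whose axes are the flange's). Camera axes: x right, y down, z forward; pixel columns grow to the right and rows downward; lengths in m; the calibration is good to about 2 mm. A picture is of the moment at which its call begins: read the wrist's pose just before it. There is no depth.
- bot.job_done(): hands the job in; it is judged then, once.
Trained networks look in a picture, given as the dict that the camera call returned (one of the last four; its "shot" number tells which), for a name from the list of things; names that differ only in an ending like _2 or _b are one class to them, and where a whole thing is asked for, a point or a joint stands for the part that bears it (a point fixed in the world has none). Each returns a list of dicts, best first, with "conf" (0 to 1); they miss things now and then, are a little off and sometimes report something else, mostly with a low value. They report only what shows in the picture. A call takes as long as a camera call. They do not tell look-alikes from the thing itself.
- bot.trace(query, picture): "region" (400x640 bool, what is visible of it).
- bot.spot_point(query, picture): "xyz" ([x, y, z] in m, in world coordinates, good to about 4 mm: a listed point, or the origin of a listed thing).
The state is a dict: "clock": time; "qpos": joint angles; "qd": joint speeds; "joint_efforts": joint torques, N m; "position": TCP position; "tool_rot": TCP orientation; "force": force on the tool from outside, world axes, zero at the start; "moment": the same for the moment, N m; "grip_width": finger opening in m; "finger_force": force on a finger pad.
Only numpy, scipy, OpenCV 4.12 (cv2) and the standard library are available. Lean on these libraries where they do the work, as an engineer would, in place of code of your own. Each camera call takes 0.05 s, during which the arm holds its last target. There are 200 camera calls.

### The job

The wide white plastic beaker has finished draining upside down at one end of the aluminium trough. Without picking it up clear of the trough, tip it over onto its side along the trough towards the empty end, and from there raise its mouth so that it stands upright on its base, mouth up, flat on the trough floor. Press it only lightly and leave the vials and the other small things around the trough where they are.

Things in the scene. Friction and masses are not known exactly. Their poses are not given: they have to be found in the camera images.
- beaker: White plastic beaker, no handle, 74 mm tall, outside diameter 75 mm at base and 76 mm at mouth (too wide for a safe grip), wall 3 mm, base 4 mm, about 0.12 kg. Origin: centre of the outside of its base; z axis from base to open mouth (points down at the start). Starts upside down near the trough's -x end, rim flush on the floor.
- beaker_mouth (a point): Centre of the beaker's open mouth, on the rim plane, 74 mm from the base centre. Once the beaker lies on its side (mouth towards the trough's -x end), raising the upper side of the mouth from inside makes it pivot on the low edge of its base; after about 45 degrees it drops upright by itself.
- beaker_middle (a point): Point on the beaker's axis halfway between base and mouth. Pushed level near its top, the beaker tips about its far rim rather than slides, and past about 45 degrees falls over by itself. The two tips (over, then up) move it some 150 mm along the trough.
- trough: Fixed straight draining trough of aluminium with a blue rubber floor. Inside 270 mm long (its x axis) by 88 mm wide (its y axis); walls 6 mm thick all round, tops 38 mm above the bench; floor 5 mm above the bench. Origin: centre of its underside on the bench. Its x axis points along the trough from the end where the beaker starts towards the empty end, and roughly away from the robot.
- vial_1: Bystander: small glass vial with cap, 25 mm wide, 52 mm tall, standing on the bench to the right of the trough. Origin at its underside.
- vial_2: Bystander: small glass vial with black cap, 25 mm wide, 52 mm tall, standing on the bench to the right of the trough. Origin at its underside.
- sample_holder: Bystander: small pale block with two screws, 32 x 49 x 17 mm, lying on the bench to the left of the trough. Origin at its underside.
Mind the look-alikes: they are no part of the job. Several things look just like the beaker: the one meant starts farthest to the robot's right.

How it is judged:
By the outcome, as a careful person would: the job done as asked, in the order asked, and still so for the second after the job is handed in, with the robot touching nothing.
It also fails if it takes over 64 s, if anything falls off the work surface, if the arm or the gripper's body presses on something with over 40 N, if the wrist force passes 120 N, or if a joint passes its speed limit or range.

## Working session

There is one attempt and no reset: what is moved stays moved. The work goes in short steps, Python scripts to look and compute and a shell command to move; the robot and the scene stay as the last step left them, time stands still between calls to the robot, and variables do not carry over. Pictures are saved under pics/ and viewed, at most 13 in all, crops included, and the job is handed in when it is done.

```bash
mkdir -p pics
python3 - <<'E'
from workcell import bot
import cv2
s=bot.observe();print(s['clock'],s['position'],s['tool_rot'],s['force'],s['grip_width'],bot.tip_reach)
for n in ["scene","side"]:
    p=bot.grab_frame(n);cv2.imwrite(f'pics/{n}0.png',p['img'][:,:,::-1])
    for q in ["beaker","beaker_mouth","trough","vial_1","sample_holder"]:
        for d in bot.spot_point(q,p): print(n,q,d['conf'],[round(float(v),3) for v in d['xyz']])
E
```

```text
0.0 [ 0.20702433 -0.58947042  0.3033429 ] [-3.14051886e+00  7.49975001e-05  3.37764200e-01] [-0.47965163  0.15986736  0.09444024] 0.0852388463044665 0.0726
scene beaker 0.81 [0.649, -0.232, 0.077]
scene beaker 0.72 [0.411, -0.375, 0.082]
scene beaker_mouth 0.97 [0.648, -0.235, 0.002]
scene trough 0.97 [0.499, -0.371, -0.001]
scene vial_1 0.73 [0.46, -0.564, 0.002]
scene vial_1 0.72 [0.588, -0.538, 0.002]
side beaker 0.84 [0.648, -0.23, 0.074]
side beaker 0.65 [0.411, -0.377, 0.082]
side beaker_mouth 0.84 [0.653, -0.23, 0.0]
side beaker_mouth 0.66 [0.41, -0.375, 0.011]
side trough 0.85 [0.495, -0.377, -0.003]
side vial_1 0.67 [0.46, -0.563, -0.002]
side vial_1 0.61 [0.587, -0.541, -0.002]
side sample_holder 0.86 [0.584, -0.146, 0.005]
side sample_holder 0.17 [0.415, -0.378, 0.044]
```

View pics/scene0.png

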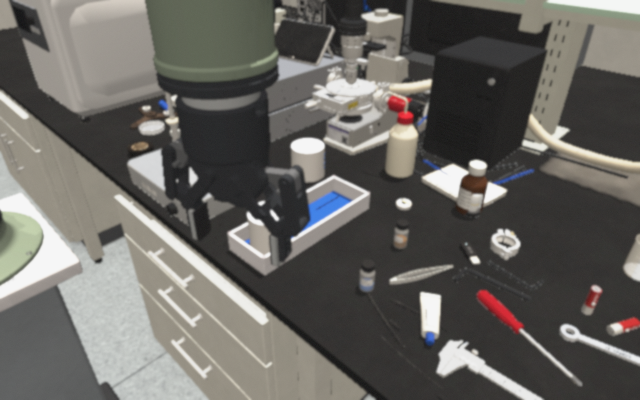

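View pics/side0.png

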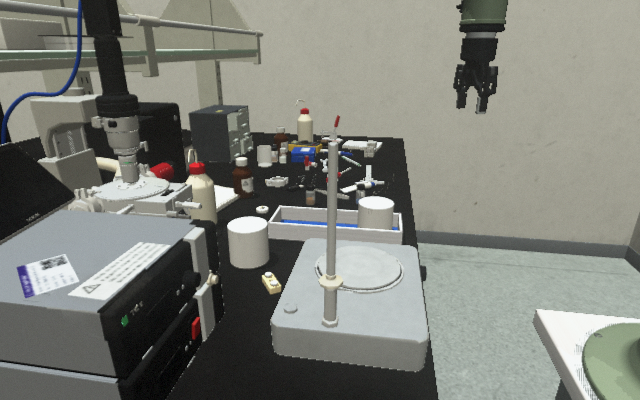

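The scene picture shows the trough with the beaker at its near end (about 258,232), with the gripper partly in front of it. The side picture shows the beaker at (376,215) in the trough, and the look-alike at (248,242) outside it. Next I'll get the trough's yaw.

```bash
cat > h.py <<'E'
from workcell import bot
import numpy as np, cv2
from scipy.optimize import minimize
def fit_trough(names=("scene","side")):
    L=[]
    for n in names:
        p=bot.grab_frame(n); r=bot.trace("trough",p)
        if r: L.append((p,r[0]['region']))
    box=np.array([[sx*.141,sy*.050,z] for sx in(-1,1) for sy in(-1,1) for z in(0,.038)])
    def cost(v):
        c,s=np.cos(v[2]),np.sin(v[2]); P=box@np.array([[c,s,0],[-s,c,0],[0,0,1]])+[v[0],v[1],0]; t=0
        for p,m in L:
            C=P@p['R'].T+p['t']; uv=C@p['intrinsics'].T; uv=uv[:,:2]/uv[:,2:]
            h=cv2.convexHull((uv*16).astype(np.int32)); M=np.zeros((400,640),np.uint8)
            cv2.fillConvexPoly(M,h,1,shift=4)
            # missing mask inside hull is cheap (occlusion), mask outside hull costs
            t+=(m&(M==0)).sum()*3+((M>0)&~m).sum()
        return t
    best=min((minimize(cost,[.497,-.374,y],method='Nelder-Mead',options=dict(initial_simplex=[[.497,-.374,y],[.507,-.374,y],[.497,-.364,y],[.497,-.374,y+.1]])) for y in(-.3,-.15,0,.15,.3)),key=lambda r:r.fun)
    return best.x,best.fun,[m.sum() for _,m in L]
E
python3 - <<'E'
from h import *
print(fit_trough()); print(fit_trough(("side",)))
p=bot.grab_frame("wrist"); print(p['tool_from_camera'])
E
```

```text
(array([ 0.49692198, -0.37674215,  0.02311049]), np.float64(8154.0), [np.int64(4031), np.int64(172)])
(array([ 0.49757304, -0.38216504,  0.09178375]), np.float64(1428.0), [np.int64(3204)])
[[-1.01709329e-03 -9.63268783e-01 -2.68537179e-01  6.68852442e-02]
 [ 9.99999476e-01 -1.01163589e-03 -1.58694913e-04  1.14946458e-03]
 [-1.18795994e-04 -2.68537200e-01  9.63269307e-01 -6.94059585e-02]
 [ 0.00000000e+00  0.00000000e+00  0.00000000e+00  1.00000000e+00]]
```

```bash
python3 -m jog '[[[0,0,0,0,0,0,0],[0,0,0,0,0,0,0],[0,0,0,0,0,0,0],[0,0,0,0,0,0,0],[0,0,0,0,0,0,0]]]' 20
```

```text
clock: 1.45
position: [0.2071, -0.5897, 0.3039]
tool_rot: [3.142, 0.0, 0.338]
force: [-0.0, -0.3, 0.0]
grip_width: 0.0124
finger_force: 0.0
```

```bash
python3 -m jog '[[[30,-26,0,0,0,0,0],[30,-26,0,0,0,0,0],[30,-26,0,0,0,0,0],[30,-26,0,0,0,0,0],[30,-26,0,0,0,0,0]]]'; python3 -m jog '[[[30,-26,0,0,0,0,0],[0,0,0,0,0,0.1,0],[0,0,0,0,0,0.1,0],[0,0,0,0,0,0.08,0],[0,0,0,0,0,0,0]]]'
python3 - <<'E'
from h import *
s=bot.observe();print(s['position'],s['tool_rot'])
np.set_printoptions(precision=4,suppress=True)
p=bot.grab_frame("wrist");cv2.imwrite('pics/w1.png',p['img'][:,:,::-1])
from scipy.spatial.transform import Rotation as Ro
Rt=Ro.from_euler('xyz',s['tool_rot']).as_matrix();T=p['tool_from_camera']
np.savez('w1.npz',K=p['intrinsics'],Rc=Rt@T[:3,:3],o=Rt@T[:3,3]+s['position'])
for q in ["beaker","trough","beaker_mouth"]:
    for d in bot.spot_point(q,p): print(q,d['conf'],d['xyz'])
print(fit_trough())
E
```

```text
clock: 1.95
position: [0.3061, -0.4159, 0.304]
tool_rot: [3.141, -0.0, 0.338]
force: [1.7, -1.0, 1.1]
grip_width: 0.0001
finger_force: 0.0
clock: 2.45
position: [0.3253, -0.3828, 0.304]
tool_rot: [3.141, -0.0, 0.057]
force: [-0.4, -1.0, -0.6]
grip_width: 0.0
finger_force: 0.0
[ 0.32534771 -0.38278444  0.3039996 ] [ 3.14134582e+00 -4.87252977e-05  5.65254387e-02]
beaker 0.61 [0.4101, -0.3772, 0.077]
trough 0.98 [0.4959, -0.3714, -0.0003]
(array([ 0.4964, -0.3748,  0.0122]), np.float64(3229.0), [np.int64(5234), np.int64(3278)])
```

View pics/w1.png

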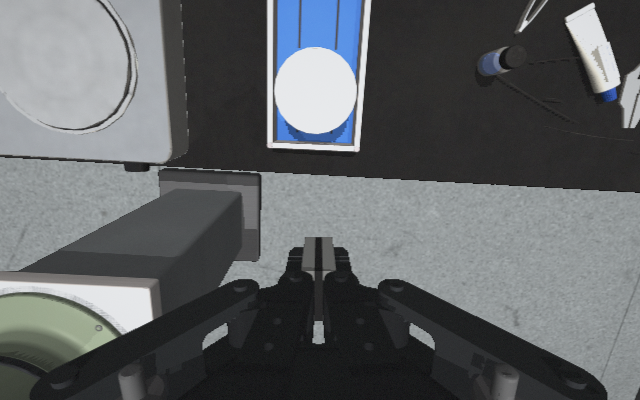

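The wrist picture shows the near end of the trough, with top corners about (267,149) and (358,152), and the beaker base centred at (316,90).

Run:
```python
import numpy as np
d=np.load('w1.npz');K,Rc,o=d['K'],d['Rc'],d['o']
def up(u,v,z):
    r=Rc@np.linalg.inv(K)@[u,v,1];return (o+r*(z-o[2])/r[2]).round(4)
for a in [(267,149,.038),(359,152,.038),(275,0,.038),(267.5,140,.038),(367,0,.038),(275,90,.079),(357,90,.079),(316,48,.079),(316,133,.079)]:print(a,up(*a))
```

```text
(267, 149, 0.038) [ 0.3527 -0.3274  0.038 ]
(359, 152, 0.038) [ 0.355  -0.4268  0.038 ]
(275, 0, 0.038) [ 0.4947 -0.3335  0.038 ]
(267.5, 140, 0.038) [ 0.3623 -0.3278  0.038 ]
(367, 0, 0.038) [ 0.4996 -0.4213  0.038 ]
(275, 90, 0.079) [ 0.4108 -0.3405  0.079 ]
(357, 90, 0.079) [ 0.4149 -0.4143  0.079 ]
(316, 48, 0.079) [ 0.4474 -0.3756  0.079 ]
(316, 133, 0.079) [ 0.375  -0.3795  0.079 ]
```

```bash
python3 -m jog '[[[0,-4,30,0,0,0.039,0],[0,0,40,0,0,0,0],[0,0,40,0,0,0,0],[0,0,30,0,0,0,0],[0,0,22,0,0,0,0]]]' && python3 -m jog '[[[12,0,0,0,0,0,0],[10,0,0,0,0,0,0],[0,0,0,0,0,0,0]]]'
python3 - <<'E'
from h import *
s=bot.observe();print(s['position'],s['tool_rot'])
p=bot.grab_frame("side");a=cv2.resize(p['img'][150:270,290:450],(800,600),interpolation=2);cv2.imwrite('pics/s2.png',a[:,:,::-1])
P=np.append(s['position'][:2],s['position'][2]-.0726);c=p['intrinsics']@(p['R']@P+p['t']);u=c[:2]/c[2];print(u,(u-[290,150])*5)
E
```

```text
clock: 3.35
position: [0.3246, -0.3784, 0.14]
tool_rot: [-3.14, 0.001, 0.019]
force: [-0.1, -0.1, 1.0]
grip_width: -0.0001
finger_force: 0.0
clock: 3.65
position: [0.3495, -0.3786, 0.1432]
tool_rot: [3.14, -0.002, 0.021]
force: [-1.1, -0.7, 0.2]
grip_width: 0.0002
finger_force: 0.0
[ 0.34950702 -0.37855919  0.14320361] [ 3.14016985e+00 -2.47490496e-03  2.06674763e-02]
[404.95404624 206.11706525] [574.77023121 280.58532624]
```

View pics/s2.png

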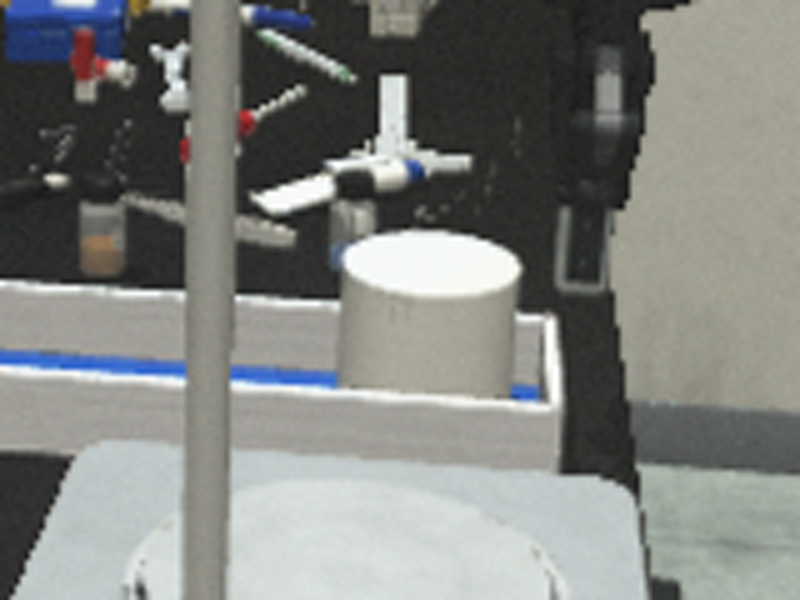

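The fingertip is at crop (585,290), just below the top of the beaker and clear behind it. Now I'll push gently.

```bash
python3 -m jog '[[[4,0,1,0,0,0,0],[4,0,0,0,0,0,0],[4,0,0,0,0,0,0],[3,0,0,0,0,0,0],[3,0,0,0,0,0,0]]]' && python3 -m jog '[[[3,0,0,0,0,0,0],[3,0,0,0,0,0,0],[3,0,-1,0,0,0,0],[3,0,-2,0,0,0,0],[0,0,0,0,0,0,0]]]'
python3 - <<'E'
from h import *
s=bot.observe();print(s['position'],s['force'])
p=bot.grab_frame("side");a=cv2.resize(p['img'][150:270,290:450],(800,600),interpolation=2);cv2.imwrite('pics/s3.png',a[:,:,::-1])
E
```

```text
clock: 4.2
position: [0.3651, -0.3781, 0.1409]
tool_rot: [-3.142, 0.0, 0.019]
force: [-2.0, 0.3, 0.8]
grip_width: -0.0001
finger_force: 0.9
clock: 4.7
position: [0.3776, -0.3779, 0.1442]
tool_rot: [3.141, -0.001, 0.019]
force: [-1.3, 0.4, 1.2]
grip_width: -0.0002
finger_force: 0.3
[ 0.37758591 -0.37785855  0.14415415] [-1.3295877   0.40979203  1.23058423]
```

View pics/s3.png

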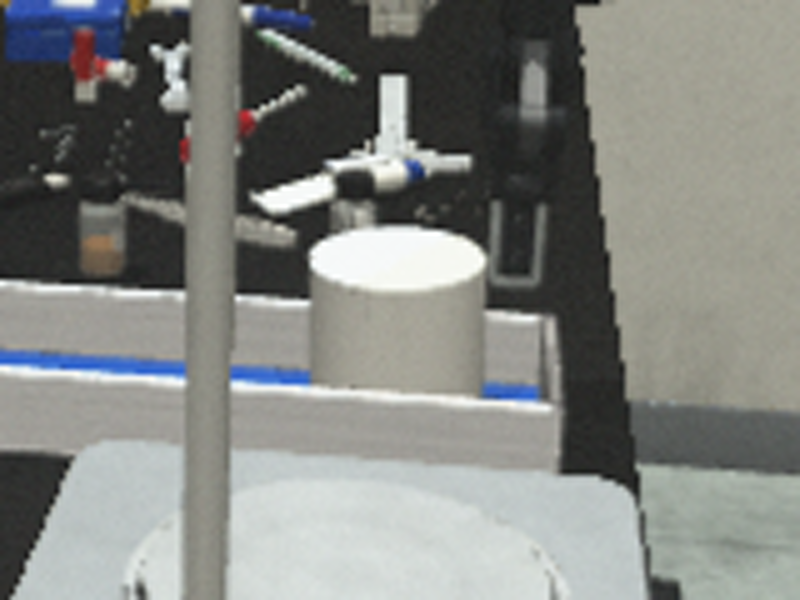

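The beaker slid about 13 mm and did not tip, because wall friction opposed the lift. I'll back off, go lower, and push forward and upward along the tipping arc.

```bash
python3 -m jog '[[[-5,0,0,0,0,0,0],[0,0,8,0,0,0,0],[4,0,0,0,0,0,0],[2,0,-1,0,0,0,0],[2,0,-3,0,0,0,0]]]' && python3 -m jog '[[[2,0,-3,0,0,0,0],[2,0,-3,0,0,0,0],[2,0,-3,0,0,0,0],[0,0,0,0,0,0,0]]]'
python3 - <<'E'
from h import *
s=bot.observe();print(s['position'],s['force'])
p=bot.grab_frame("side");a=cv2.resize(p['img'][150:270,290:450],(800,600),interpolation=2);cv2.imwrite('pics/s4.png',a[:,:,::-1])
E
```

```text
clock: 5.25
position: [0.3803, -0.3777, 0.1398]
tool_rot: [-3.141, 0.0, 0.019]
force: [0.1, -1.4, -0.5]
grip_width: -0.0001
finger_force: 0.2
clock: 5.65
position: [0.3864, -0.3778, 0.1494]
tool_rot: [3.141, -0.001, 0.019]
force: [-0.9, -0.6, -0.3]
grip_width: -0.0
finger_force: 0.4
[ 0.38644891 -0.37778602  0.14943578] [-0.8713482  -0.61603757 -0.28444048]
```

View pics/s4.png

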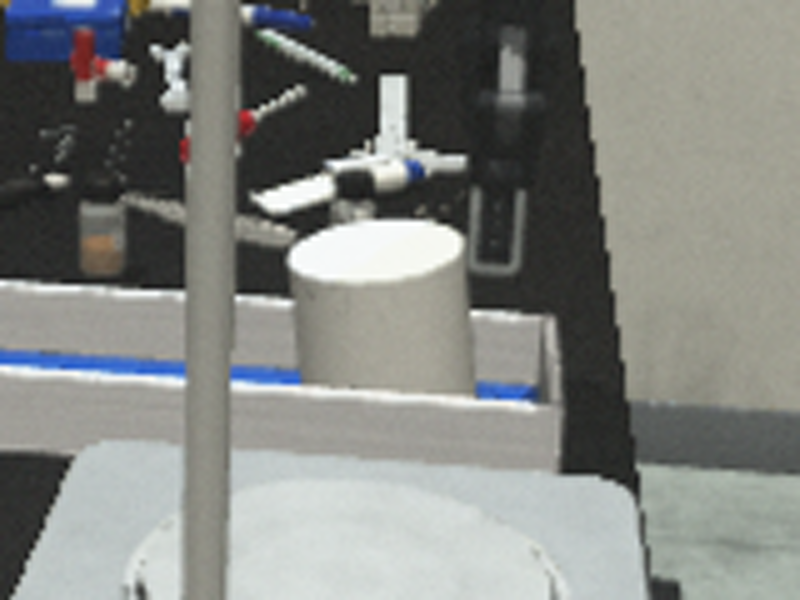

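It is tipping now, by about 6°, so I'll continue along the arc.

```bash
python3 -m jog '[[[3,0,-3,0,0,0,0],[3,0,-3,0,0,0,0],[3,0,-2.5,0,0,0,0],[3,0,-2.5,0,0,0,0],[3,0,-2,0,0,0,0]]]' && python3 -m jog '[[[4,0,-2,0,0,0,0],[4,0,-2,0,0,0,0],[4,0,-2,0,0,0,0],[4,0,-1.5,0,0,0,0],[4,0,-1.5,0,0,0,0]]]'
python3 - <<'E'
from h import *
s=bot.observe();print(s['position'],s['force'])
p=bot.grab_frame("side");a=cv2.resize(p['img'][150:270,290:450],(800,600),interpolation=2);cv2.imwrite('pics/s5.png',a[:,:,::-1])
E
```

```text
clock: 6.2
position: [0.4014, -0.3774, 0.1622]
tool_rot: [3.142, -0.0, 0.019]
force: [-0.3, 0.4, -0.3]
grip_width: 0.0002
finger_force: 0.1
clock: 6.7
position: [0.4214, -0.377, 0.171]
tool_rot: [-3.142, -0.0, 0.019]
force: [-1.1, -0.3, 1.6]
grip_width: 0.0002
finger_force: 0.2
[ 0.42138337 -0.37701881  0.17100614] [-1.08250862 -0.29711134  1.59837704]
```

View pics/s5.png

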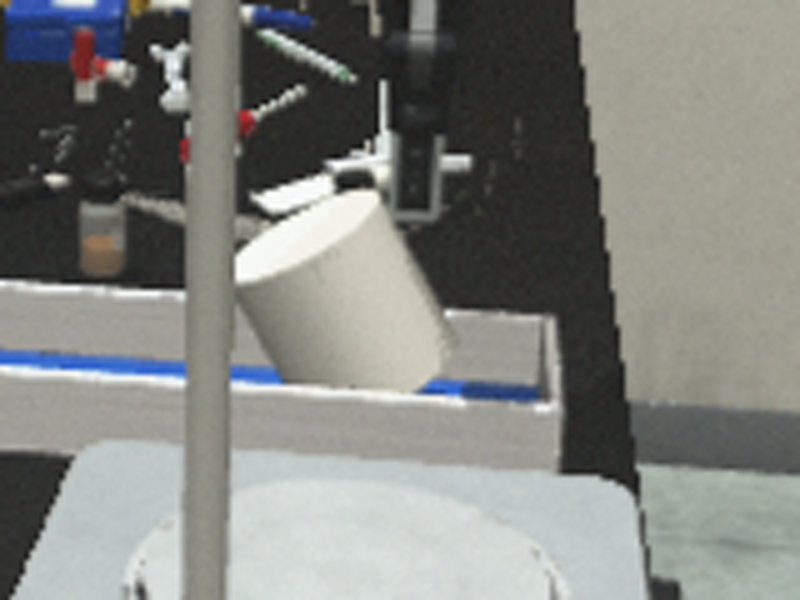

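It is tilted about 30° with the finger near the base edge. I'll push it past 45°.

```bash
python3 -m jog '[[[4,0,-1,0,0,0,0],[4,0,-1,0,0,0,0],[4,0,-1,0,0,0,0],[4,0,0,0,0,0,0],[4,0,0,0,0,0,0]]]' && python3 -m jog '[[[4,0,0,0,0,0,0],[4,0,0,0,0,0,0],[0,0,0,0,0,0,0],[0,0,0,0,0,0,0],[0,0,0,0,0,0,0]]]'
python3 - <<'E'
from h import *
s=bot.observe();print(s['position'],s['force'])
for n in("side","scene"):
    p=bot.grab_frame(n)
    if n=="side": cv2.imwrite('pics/s6.png',cv2.resize(p['img'][150:270,290:450],(800,600),interpolation=2)[:,:,::-1])
    for q in("beaker","beaker_mouth","beaker_middle"):
        for d in bot.spot_point(q,p): print(n,q,d['conf'],np.round(d['xyz'],3))
E
```

```text
clock: 7.25
position: [0.4414, -0.3768, 0.1741]
tool_rot: [3.141, -0.0, 0.019]
force: [-1.4, -0.2, 6.4]
grip_width: -0.0002
finger_force: 2.7
clock: 7.75
position: [0.4496, -0.3768, 0.1744]
tool_rot: [3.141, -0.001, 0.019]
force: [-0.7, -0.3, 7.9]
grip_width: 0.0001
finger_force: 3.7
[ 0.44957513 -0.37682231  0.17442191] [-0.67893693 -0.28055775  7.90369115]
side beaker 0.86 [ 0.649 -0.229  0.074]
side beaker 0.56 [ 0.491 -0.376  0.088]
side beaker 0.55 [ 0.585 -0.541 -0.007]
side beaker_mouth 0.85 [ 0.439 -0.374  0.036]
side beaker_mouth 0.64 [ 0.65  -0.229 -0.002]
side beaker_middle 0.94 [ 0.643 -0.232  0.038]
side beaker_middle 0.87 [ 0.467 -0.378  0.057]
side beaker_middle 0.45 [ 0.46  -0.564 -0.001]
scene beaker 0.71 [ 0.648 -0.231  0.079]
scene beaker 0.56 [ 0.489 -0.376  0.08 ]
scene beaker_mouth 0.96 [ 0.441 -0.372  0.031]
scene beaker_mouth 0.92 [ 0.646 -0.232  0.002]
scene beaker_middle 0.84 [ 0.651 -0.233  0.038]
scene beaker_middle 0.61 [ 0.46  -0.373  0.058]
```

View pics/s6.png

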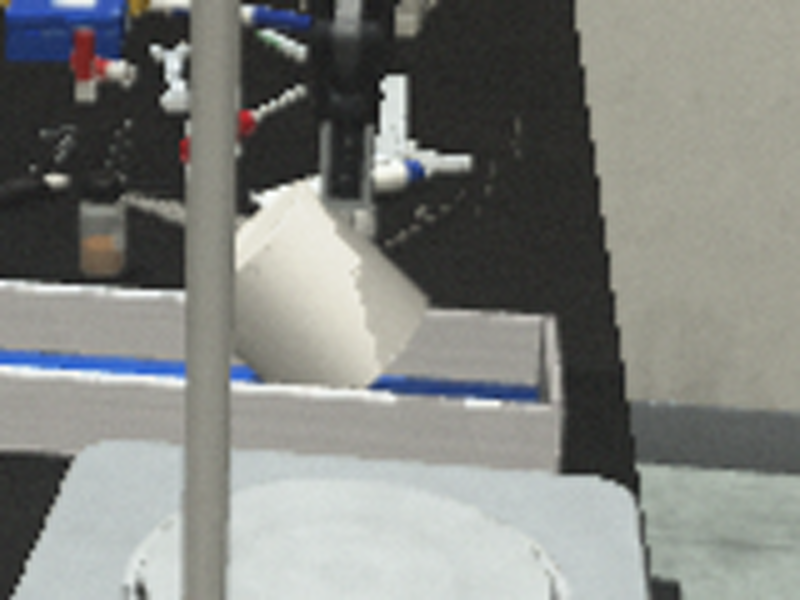

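It is balanced near 45° with the finger bearing down at about 8 N. I'll relieve that upward while moving forward.

```bash
python3 -m jog '[[[2,0,-2,0,0,0,0],[3,0,-2,0,0,0,0],[4,0,-1,0,0,0,0],[4,0,-0.5,0,0,0,0],[4,0,0,0,0,0,0]]]' && python3 -m jog '[[[4,0,0,0,0,0,0],[4,0,0,0,0,0,0],[4,0,0,0,0,0,0],[0,0,0,0,0,0,0],[0,0,0,0,0,0,0]]]'
python3 - <<'E'
from h import *
s=bot.observe();print(s['position'],s['force'])
for n in("side","scene"):
    p=bot.grab_frame(n)
    for q in("beaker","beaker_mouth","beaker_middle"):
        for d in bot.spot_point(q,p): print(n,q,d['conf'],np.round(d['xyz'],3))
E
```

```text
clock: 8.65
position: [0.4665, -0.3761, 0.1794]
tool_rot: [-3.142, -0.0, 0.019]
force: [0.3, -0.2, -0.0]
grip_width: 0.0001
finger_force: 0.0
clock: 9.15
position: [0.478, -0.376, 0.1793]
tool_rot: [-3.142, 0.0, 0.019]
force: [0.2, -0.1, -0.1]
grip_width: -0.0002
finger_force: 0.0
[ 0.47795485 -0.37597412  0.1793123 ] [ 0.21022893 -0.05564929 -0.11003652]
side beaker 0.92 [ 0.648 -0.228  0.072]
side beaker 0.83 [ 0.539 -0.374  0.046]
side beaker_mouth 0.91 [ 0.651 -0.23  -0.001]
side beaker_mouth 0.88 [ 0.463 -0.365  0.047]
side beaker_mouth 0.67 [ 0.581 -0.145  0.004]
side beaker_middle 0.95 [ 0.498 -0.37   0.039]
side beaker_middle 0.71 [ 0.642 -0.232  0.037]
side beaker_middle 0.26 [ 0.462 -0.365  0.046]
scene beaker 0.76 [ 0.649 -0.231  0.077]
scene beaker 0.64 [ 0.537 -0.373  0.043]
scene beaker_mouth 0.89 [ 0.464 -0.365  0.044]
scene beaker_mouth 0.8 [ 0.646 -0.232  0.   ]
scene beaker_middle 0.85 [ 0.65  -0.233  0.038]
scene beaker_middle 0.62 [ 0.494 -0.369  0.045]
```

The beaker now lies on its side, mouth at x≈0.464 and base at x≈0.538. I'll back off, then tilt the tool about 45° towards +x.

```bash
python3 -m jog '[[[-20,0,-20,0,0,0,0],[-30,0,-5,0,0,0,0],[-30,0,0,0,0,0,0],[-28,0,0,0,0,0,0],[0,-8,0,0,0.1,0,0]]]' && python3 -m jog '[[[0,0,0,0,0.137,0,0],[0,0,0,0,0.137,0,0],[0,0,0,0,0.137,0,0],[0,0,0,0,0.137,0,0],[0,0,0,0,0.137,0,0]]]' && python3 -m jog '[[[0,0,0,0,0,0,0],[0,0,0,0,0,0,0]]]'
python3 - <<'E'
from h import *
s=bot.observe();print(s['position'],s['tool_rot'],s['qpos'],s['force'])
P=[]
for n in("side","scene","wrist"):
    p=bot.grab_frame(n); 
    for q in("beaker","beaker_mouth"):
        for d in bot.spot_point(q,p): print(n,q,d['conf'],np.round(d['xyz'],3))
cv2.imwrite('pics/w7.png',p['img'][:,:,::-1])
E
```

```text
clock: 10.05
position: [0.3681, -0.3705, 0.2044]
tool_rot: [3.141, -0.099, 0.018]
force: [1.2, -0.2, -0.3]
grip_width: -0.0002
finger_force: 0.0
clock: 10.55
position: [0.3722, -0.3663, 0.199]
tool_rot: [-3.12, -0.564, 0.02]
force: [0.6, -0.1, 0.1]
grip_width: -0.0001
finger_force: 0.0
clock: 10.75
position: [0.3724, -0.3663, 0.1986]
tool_rot: [-3.118, -0.559, 0.018]
force: [0.6, -0.3, 0.7]
grip_width: -0.0003
finger_force: 0.0
[ 0.37240399 -0.36631443  0.19856193] [-3.11753503 -0.55892957  0.01834176] [ 1.38318595  0.55449993 -0.65704877  2.15459343 -0.55987751  0.20927012
 -0.15326611] [ 0.58574628 -0.30134012  0.73855094]
side beaker 0.97 [ 0.537 -0.373  0.044]
side beaker 0.87 [ 0.65  -0.229  0.071]
side beaker 0.67 [ 0.495 -0.375 -0.002]
side beaker_mouth 0.7 [ 0.465 -0.369  0.047]
side beaker_mouth 0.69 [ 0.651 -0.228 -0.003]
scene beaker 0.69 [ 0.535 -0.372  0.043]
scene beaker_mouth 0.85 [ 0.646 -0.231  0.   ]
scene beaker_mouth 0.59 [ 0.465 -0.366  0.042]
wrist beaker 0.83 [ 0.646 -0.231  0.072]
wrist beaker 0.59 [ 0.536 -0.373  0.042]
wrist beaker_mouth 0.93 [ 0.466 -0.372  0.043]
wrist beaker_mouth 0.68 [ 0.643 -0.23   0.003]
```

View pics/w7.png

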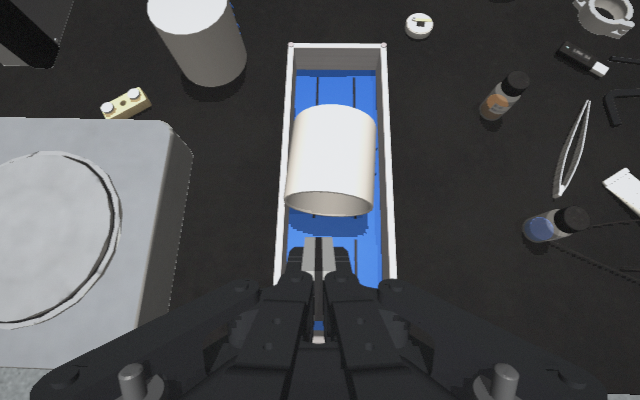

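The wrist picture shows the beaker lying with its mouth at about (330,200), facing the fingers, which are centred at about (318,240). The tilt stopped at 32° near joint 6's limit, which is enough for the hook. I'll lower outside the mouth, then go in.

```bash
python3 -m jog '[[[-16,4,26,0,0,0,0],[-16,0,26,0,0,0,0],[-16,0,25,0,0,0,0],[0,0,0,0,0.05,0,0],[0,0,0,0,0,0,0]]]'; python3 -m jog '[[[17,0,10,0,0,0,0],[13,0,8,0,0,0,0],[0,0,0,0,0.05,0,0],[0,0,0,0,0,0,0]]]'
python3 - <<'E'
from h import *
from scipy.spatial.transform import Rotation as Ro
s=bot.observe();R=Ro.from_euler('xyz',s['tool_rot']).as_matrix()
print(s['position'],s['tool_rot'],s['qpos'],s['force'],'\ntip',s['position']+R[:,2]*.0726,'\n',R)
E
```

```text
clock: 11.7
position: [0.3743, -0.3712, 0.1479]
tool_rot: [-3.102, -0.614, 0.021]
force: [0.0, -0.6, 0.3]
grip_width: -0.0
finger_force: 0.0
clock: 12.1
position: [0.4099, -0.3759, 0.1561]
tool_rot: [-3.087, -0.659, 0.009]
force: [-0.5, -0.0, -0.1]
grip_width: -0.0002
finger_force: 0.0
[ 0.40991336 -0.37592061  0.15613037] [-3.08689542 -0.65898139  0.00940243] [ 1.34977165  0.69918625 -0.63726237  2.11910467 -1.26354639  0.16144644
  0.59884938] [-0.4773077  -0.04183645 -0.08398999] 
tip [ 0.45426144 -0.3715344   0.09881747] 
 [[ 0.7905814   0.04286181  0.61085507]
 [ 0.0074336  -0.9981456   0.06041607]
 [ 0.61231184 -0.04322297 -0.78943396]]
```

Joints 5 and 6 are at their limits, so I'll reduce the tilt to about 0.42 rad and work out the correction.

```bash
cat >> h.py <<'E'
from scipy.spatial.transform import Rotation as Ro
def go(pos,pitch,yaw=0.0):
    s=bot.observe();R=Ro.from_euler('xyz',s['tool_rot']).as_matrix()
    T=Ro.from_euler('xyz',[np.pi,-pitch,yaw]).as_matrix()
    np.set_printoptions(precision=3,suppress=True)
    print('now',s['clock'],s['position'],s['tool_rot'],'q',s['qpos'],'F',s['force'],'tip',s['position']+R[:,2]*.0726)
    print('rotvec',Ro.from_matrix(R.T@T).as_rotvec(),'shift mm (now axes)',R.T@(np.array(pos)-s['position'])*1e3,'(target axes)',T.T@(np.array(pos)-s['position'])*1e3)
E
python3 -c "
from h import *
go([.39,-.369,.16],.42)"
```

```text
now 12.1 [ 0.41  -0.376  0.156] [-3.087 -0.659  0.009] q [ 1.35   0.699 -0.637  2.119 -1.264  0.161  0.599] F [-0.477 -0.042 -0.084] tip [ 0.454 -0.372  0.099]
rotvec [-0.059 -0.239  0.015] shift mm (now axes) [-13.322  -7.929 -14.801] (target axes) [-16.605  -6.921 -11.653]
```

```bash
python3 -m jog '[[[-13,-8,-15,0,0,0,0],[0,0,0,-0.03,-0.12,0.007,0],[0,0,0,-0.03,-0.12,0.007,0],[0,0,0,0,0,0,0]]]'
python3 -c "
from h import *
go([.395,-.370,.114],.42)"
```

```text
clock: 12.5
position: [0.391, -0.3661, 0.1544]
tool_rot: [-3.109, -0.532, 0.015]
force: [0.8, -0.3, 1.0]
grip_width: -0.0001
finger_force: 0.0
now 12.5 [ 0.391 -0.366  0.154] [-3.109 -0.532  0.015] q [ 1.126  0.603 -0.378  2.145 -1.147  0.227  0.401] F [ 0.834 -0.333  1.006] tip [ 0.428 -0.363  0.092]
rotvec [-0.04  -0.111  0.015] shift mm (now axes) [-17.043   5.13   36.655] (target axes) [-12.781   3.867  38.498]
```

```bash
python3 -m jog '[[[0,0,0,-0.02,-0.055,0.007,0],[0,0,0,-0.02,-0.055,0.007,0],[-7,2,19,0,0,0,0],[-7,2,19,0,0,0,0],[0,0,0,0,0,0,0]]]'
python3 -c "
from h import *
go([.430,-.369,.114],.42)"
```

```text
clock: 13.0
position: [0.3919, -0.3701, 0.1111]
tool_rot: [-3.137, -0.423, -0.003]
force: [-0.1, -0.4, 1.5]
grip_width: -0.0001
finger_force: 0.0
now 13.0 [ 0.392 -0.37   0.111] [-3.137 -0.423 -0.003] q [ 0.973  0.662 -0.245  2.13  -1.154  0.166  0.354] F [-0.136 -0.376  1.54 ] tip [ 0.422 -0.37   0.045]
rotvec [-0.004 -0.003 -0.003] shift mm (now axes) [35.894 -1.195 12.992] (target axes) [35.93  -1.147 12.896]
```

```bash
python3 -m jog '[[[12,0,4,0,0,0,0],[12,-1,4,0,0,0,0],[12,0,5,0,0,0,0],[0,0,0,0,0,0,0]]]'
python3 - <<'E'
from h import *
go([.438,-.369,.114],.42)
p=bot.grab_frame("side");cv2.imwrite('pics/s8.png',cv2.resize(p['img'][150:270,270:430],(800,600),interpolation=2)[:,:,::-1])
for q in("beaker","beaker_mouth"):
    for d in bot.spot_point(q,p): print(q,d['conf'],np.round(d['xyz'],3))
E
```

```text
clock: 13.4
position: [0.4318, -0.3697, 0.1169]
tool_rot: [-3.14, -0.425, 0.0]
force: [-0.1, 0.4, 0.3]
grip_width: -0.0001
finger_force: 0.0
now 13.4 [ 0.432 -0.37   0.117] [-3.14  -0.425  0.   ] q [ 0.843  0.665 -0.152  2.072 -1.127  0.209  0.255] F [-0.083  0.445  0.322] tip [ 0.462 -0.37   0.051]
rotvec [-0.001 -0.005  0.   ] shift mm (now axes) [ 4.454 -0.68   5.187] (target axes) [ 4.481 -0.688  5.163]
beaker 0.88 [ 0.537 -0.375  0.048]
beaker 0.75 [ 0.647 -0.23   0.07 ]
beaker_mouth 0.93 [ 0.652 -0.228 -0.003]
beaker_mouth 0.84 [ 0.465 -0.369  0.048]
```

View pics/s8.png

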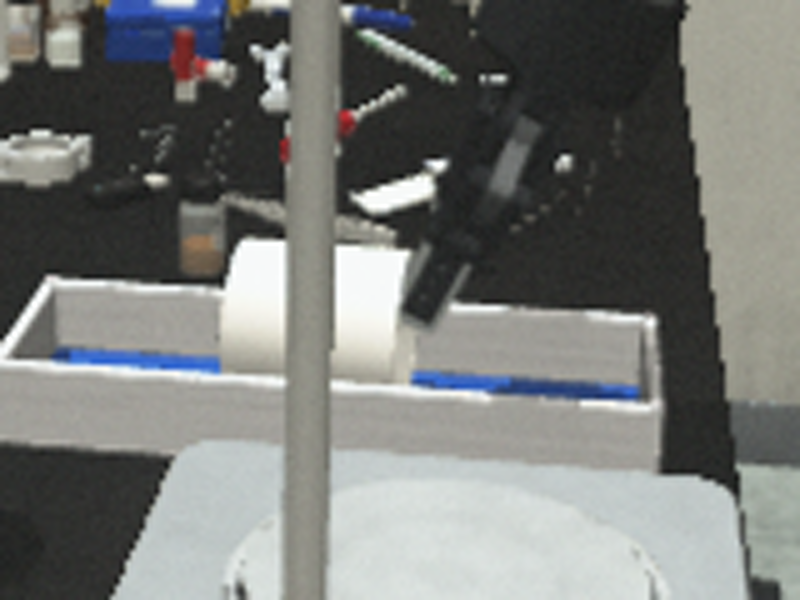

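The side crop shows the fingertip at about (420,320), entering the mouth plane below the upper lip. I'll go in slightly and start the lifting arc.

```bash
python3 -m jog '[[[3,0,3,0,0,0,0],[3,0,3,0,0,0,0],[3,0,0,0,0,0,0],[4,0,-1,0,0,0,0],[4,0,-1,0,0,0,0]]]'; python3 -m jog '[[[4,0,-1,0,0,0,0],[4,0,-1,0,0,0,0],[4,0,-1,0,0,0,0],[4,0,-1,0,0,0,0],[0,0,0,0,0,0,0]]]'
python3 - <<'E'
from h import *
go([.438,-.369,.114],.42)
for n in("side","scene"):
  p=bot.grab_frame(n)
  for q in("beaker","beaker_mouth","beaker_middle"):
    for d in bot.spot_point(q,p): print(n,q,d['conf'],np.round(d['xyz'],3))
E
```

```text
clock: 14.05
position: [0.4481, -0.3698, 0.1195]
tool_rot: [-3.141, -0.423, 0.001]
force: [0.3, -0.5, -0.4]
grip_width: -0.0001
finger_force: 0.1
clock: 14.55
position: [0.4614, -0.3696, 0.1299]
tool_rot: [-3.141, -0.424, 0.002]
force: [-0.6, 0.2, 0.0]
grip_width: -0.0002
finger_force: 0.1
now 14.55 [ 0.461 -0.37   0.13 ] [-3.141 -0.424  0.002] q [ 0.72   0.656 -0.042  2.022 -1.082  0.273  0.148] F [-0.603  0.213  0.017] tip [ 0.491 -0.37   0.064]
rotvec [-0.001 -0.004  0.001] shift mm (now axes) [-27.883  -0.687   4.844] (target axes) [-27.865  -0.65    4.948]
side beaker 0.82 [ 0.65  -0.231  0.073]
side beaker 0.71 [ 0.548 -0.37   0.042]
side beaker_mouth 0.94 [ 0.65  -0.233 -0.002]
side beaker_mouth 0.61 [ 0.479 -0.371  0.072]
side beaker_middle 0.9 [ 0.643 -0.231  0.035]
side beaker_middle 0.86 [ 0.513 -0.37   0.052]
scene beaker 0.58 [ 0.646 -0.232  0.077]
scene beaker 0.56 [ 0.551 -0.366  0.039]
scene beaker_mouth 0.74 [ 0.477 -0.371  0.064]
scene beaker_mouth 0.62 [ 0.648 -0.234  0.001]
scene beaker_middle 0.76 [ 0.509 -0.37   0.051]
scene beaker_middle 0.62 [ 0.65  -0.236  0.037]
scene beaker_middle 0.29 [ 0.55  -0.366  0.039]
```

The beaker is about 22° up and its base edge has not slid. Continuing the arc.

```bash
python3 -m jog '[[[4,0,0,0,0,0,0],[4,0,0,0,0,0,0],[4,0,0,0,0,0,0],[4,0,0,0,0,0,0],[4,0,0,0,0,0,0]]]'; python3 -m jog '[[[4,0,1,0,0,0,0],[4,0,1,0,0,0,0],[0,0,0,0,0,0,0]]]'
python3 - <<'E'
from h import *
go([.438,-.369,.114],.42)
for n in("side","scene"):
  p=bot.grab_frame(n)
  for q in("beaker","beaker_mouth","beaker_middle"):
    for d in bot.spot_point(q,p):
      if d['xyz'][1]<-.3: print(n,q,d['conf'],np.round(d['xyz'],3))
E
```

```text
clock: 15.45
position: [0.4795, -0.3696, 0.1378]
tool_rot: [-3.141, -0.423, 0.001]
force: [-0.2, 0.6, -0.4]
grip_width: 0.0
finger_force: 0.0
clock: 15.75
position: [0.4878, -0.3695, 0.1392]
tool_rot: [-3.141, -0.424, 0.001]
force: [0.6, -0.0, 0.4]
grip_width: -0.0
finger_force: 0.0
now 15.75 [ 0.488 -0.37   0.139] [-3.141 -0.424  0.001] q [ 0.634  0.659  0.031  1.975 -1.043  0.318  0.059] F [ 0.566 -0.     0.36 ] tip [ 0.518 -0.369  0.073]
rotvec [-0.001 -0.004  0.001] shift mm (now axes) [-55.783  -0.593   2.533] (target axes) [-55.774  -0.52    2.731]
side beaker 0.78 [ 0.56 -0.37  0.04]
side beaker_mouth 0.67 [ 0.505 -0.368  0.084]
side beaker_middle 0.86 [ 0.532 -0.369  0.058]
side beaker_middle 0.58 [ 0.459 -0.566 -0.001]
side beaker_middle 0.22 [ 0.502 -0.37   0.083]
scene beaker 0.59 [ 0.572 -0.365  0.022]
scene beaker_mouth 0.72 [ 0.535 -0.367  0.09 ]
scene beaker_middle 0.62 [ 0.55  -0.367  0.055]
```

Run:
```python
from h import *
go([.438,-.369,.114],.42)
for n in("scene","side"):
  p=bot.grab_frame(n)
  for q in("beaker","beaker_mouth","beaker_middle"):
    for d in bot.spot_point(q,p):
      if d['xyz'][1]<-.3: print(n,q,d['conf'],np.round(d['xyz'],3))
cv2.imwrite('pics/s9.png',cv2.resize(p['img'][150:270,250:410],(800,600),interpolation=2)[:,:,::-1])
```

```text
now 16.15 [ 0.487 -0.37   0.139] [-3.141 -0.423  0.001] q [ 0.636  0.659  0.031  1.976 -1.043  0.317  0.06 ] F [0.699 0.255 0.212] tip [ 0.517 -0.37   0.073]
rotvec [-0.001 -0.003  0.   ] shift mm (now axes) [-55.005  -0.835   2.77 ] (target axes) [-54.996  -0.811   2.947]
scene beaker 0.67 [ 0.57  -0.366  0.021]
scene beaker 0.66 [ 0.54  -0.368  0.087]
scene beaker_mouth 0.95 [ 0.534 -0.371  0.089]
scene beaker_middle 0.73 [ 0.548 -0.365  0.058]
side beaker 0.89 [ 0.57  -0.372  0.024]
side beaker_mouth 0.72 [ 0.458 -0.566 -0.002]
side beaker_mouth 0.6 [ 0.538 -0.37   0.091]
side beaker_middle 0.62 [ 0.557 -0.372  0.056]
```

View pics/s9.png

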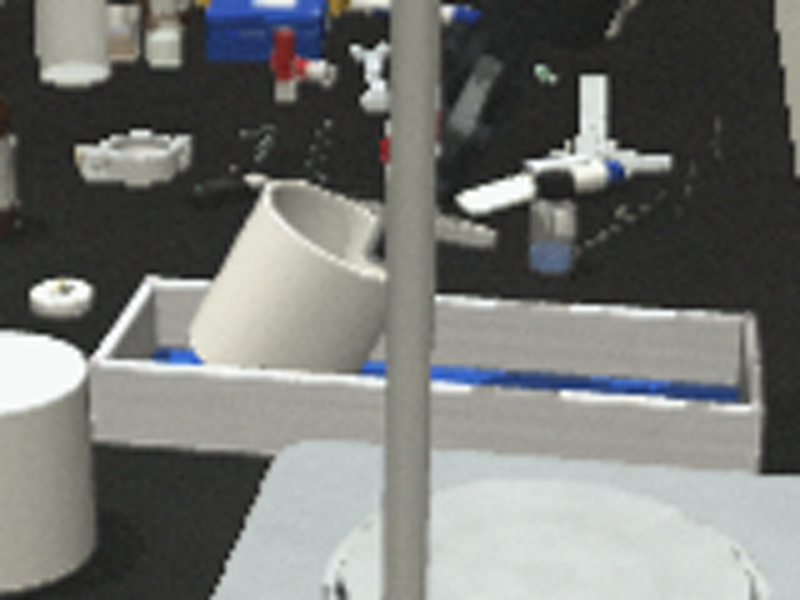

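The beaker is at about 63°, its low lip resting on the underside of the finger at (375,250). Raising the finger straight up will let it settle onto its base.

```bash
python3 -m jog '[[[2,0,-3.5,0,0,0,0],[2,0,-4,0,0,0,0],[2,0,-4.5,0,0,0,0],[2,0,-4.5,0,0,0,0],[4,0,-9,0,0,0,0]]]'; python3 -m jog '[[[6,0,-18,0,0,0,0],[6,0,-25,0,0,0,0],[0,0,-40,0,0,0,0],[0,0,-40,0,0,0,0],[0,0,0,0,0,0,0]]]'
python3 - <<'E'
from h import *
go([.438,-.369,.114],.42)
for n in("scene","side"):
  p=bot.grab_frame(n)
  for q in("beaker","beaker_mouth","beaker_middle","vial_1","sample_holder"):
    for d in bot.spot_point(q,p):
      print(n,q,d['conf'],np.round(d['xyz'],3))
cv2.imwrite('pics/s10.png',cv2.resize(p['img'][120:300,200:440],(800,600),interpolation=2)[:,:,::-1])
E
```

```text
clock: 17.05
position: [0.4874, -0.3696, 0.1676]
tool_rot: [-3.14, -0.423, 0.001]
force: [-0.5, -0.6, -1.6]
grip_width: -0.0001
finger_force: 0.0
clock: 17.55
position: [0.447, -0.3714, 0.2895]
tool_rot: [3.138, -0.428, 0.0]
force: [0.3, 0.4, -0.5]
grip_width: -0.0
finger_force: 0.0
now 17.55 [ 0.447 -0.371  0.29 ] [ 3.138 -0.428  0.   ] q [ 0.455  0.397  0.331  1.967 -0.769  0.605 -0.228] F [ 0.254  0.382 -0.541] tip [ 0.477 -0.372  0.223]
rotvec [ 0.003 -0.008  0.   ] shift mm (now axes) [-81.001  -2.924 155.943] (target axes) [-79.789  -2.374 156.576]
scene beaker 0.9 [ 0.648 -0.229  0.077]
scene beaker 0.78 [ 0.58  -0.371  0.006]
scene beaker_mouth 0.77 [ 0.583 -0.368  0.08 ]
scene beaker_mouth 0.67 [ 0.646 -0.232  0.002]
scene beaker_mouth 0.67 [ 0.585 -0.544  0.   ]
scene beaker_middle 0.91 [ 0.654 -0.233  0.038]
scene beaker_middle 0.71 [ 0.571 -0.37   0.042]
scene vial_1 0.9 [ 0.459 -0.562  0.002]
scene vial_1 0.56 [ 0.585 -0.538 -0.   ]
scene sample_holder 0.58 [ 0.582 -0.145 -0.001]
side beaker 0.7 [ 0.647 -0.23   0.069]
side beaker 0.59 [ 0.58  -0.373  0.007]
side beaker_mouth 0.86 [ 0.579 -0.37   0.086]
side beaker_mouth 0.74 [ 0.653 -0.228 -0.003]
side beaker_middle 0.72 [ 0.642 -0.23   0.036]
side vial_1 0.58 [ 0.457 -0.566 -0.002]
side vial_1 0.43 [ 0.588 -0.539 -0.   ]
side sample_holder 0.63 [ 0.582 -0.144  0.003]
```

View pics/s10.png

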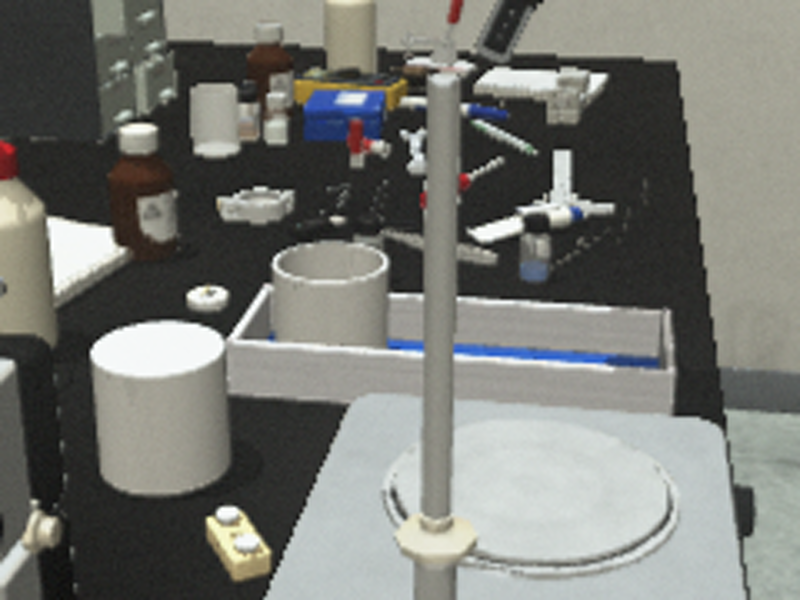

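The picture shows the beaker upright, mouth up, flat in the trough at about (330,295). The bystanders haven't moved and the robot is clear.

```bash
python3 -c "
from workcell import bot
print(bot.job_done())"
```

```text
the job is handed in; nothing more can be done
None
```

The beaker was tipped onto its side along the trough and then raised, and now stands upright, mouth up, flat on the floor towards the empty end; the first push slid it about 13 mm before it tipped, the largest force I read was about 8 N, the vials and sample holder stayed where they were, and the job was handed in at about 18 s of the 64 s allowed.

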